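Line up the birdhouse hinge bushings with the alignment pin

ROBOT

A 6-joint arm with a two-finger parallel gripper is mounted at the origin on the work surface. World frame = base frame: x ahead of the robot, y to its left, z up, the work surface at z = 0. Lengths are in m, angles in rad, forces in N, time in s.
With the tool pointing down it reaches from about 0.4 to 0.825 m from the base axis. Payload 7 kg.
Tool frame: the origin (TCP) lies at the very end of the fingers, on their centre line; the grasp point (between the pads) lies 19 mm behind it; z points along the fingers, y is the line along which they close (so a half turn about z gives the same grasp; the last joint's range is limited). The gripper opens to 88 mm and grips with 3 to 60 N. Pads are 19 mm wide; open, the fingers measure 130 mm over their backs; the gripper's body (78 mm by 193 mm) begins 47 mm behind the grasp point.
Start: joints at [1.489, 0.359, 0.012, 0, -1.224, -0.288], TCP at [0.244, 0.629, 0.227] pointing down, gripper open.
Joint ranges: [-3.07, 3.07], [-1.43, 2.12], [-1.02, 1.25], [-3.03, 1.67], [-3.05, -0], [-3.03, 3.03]. Speed limits (rad/s): [2.39, 2.39, 3.01, 3.14, 3.14, 3.14].

INTERFACE

Orientations are given as [roll, pitch, yaw] about the fixed x, y, z axes, in that order (R = Rz(yaw) Ry(pitch) Rx(roll)).
In Python, from station import arm gives the robot as it stands. The module is installed in compiled form; this text tells all that it offers.
- The arm moves only by the shell command python3 -m crank 'ROWS' [FORCE]. ROWS is JSON, a list of rows, each an object of numbers: "dx", "dy", "dz": the shift along the world's x, y, z in m; "twist": the turn about the world's z in degrees; "grip": the opening, from -1 (shut) to 1 (fully open). A call has exactly 5 rows; each row is the pose to reach, as a shift and turn from the pose commanded when the call began; what a row does not reach only later rows make up. A row lasts 1/12 s, in which the tool goes at most 41.7 mm and 7.16 degrees, less where a joint would pass 70% of its speed; a pose out of reach is approached as far as the arm can. A call with a gripper value outside its range is refused whole. The fingers move at their own pace and stop on an object; FORCE is the grip in N (left out, the last holds). Time passes only in rows, so rows that repeat a pose let the fingers close, or fill a call up. It gives the time, the measured TCP pose, the force, the opening and the grip force at its end, in the units of the state.
- arm.get_state(): the state, without advancing time (a new reading comes with each control period).
- arm.grab_frame(name): name is "scene" or "top" or "wrist"; returns the picture (384x512x3 uint8, red, green, blue); there is no depth.
- arm.get_calibration(name): a dict with "fx", "fy", "cx", "cy" (pixels), "cam_to_world" (4x4, takes a point from camera to world coordinates); the wrist camera has in their place "tool_from_camera" (4x4, takes a point from camera to tool coordinates, whose origin is the TCP and whose axes are the flange's). Camera axes: x right, y down, z forward; pixel columns grow to the right and rows downward; lengths in m; the calibration is good to about 2 mm. A picture is of the moment at which its call begins: read the wrist's pose just before it. get_calibration takes no time and is no camera call.
- arm.job_done(): hands the job in; it is judged then, once.
The state is a dict: "t": time; "q": joint angles; "qd": joint speeds; "joint_efforts": joint torques, N m; "eef_pos": TCP position; "ee_rot": TCP orientation; "force": force on the tool from outside, world axes, zero at the start; "moment": the same for the moment, N m; "width": finger opening in m; "gripper_force": force on a finger pad.
Only numpy, scipy, OpenCV 4.12 (cv2) and the standard library are available. Lean on these libraries where they do the work, as an engineer would, in place of code of your own. Each camera call takes 0.05 s, during which the arm holds its last target. There are 200 camera calls.

TASK

Turn the T-handled alignment pin in its parking block until its cross lug lines up with the block's slot, lift it out, and thread it from above through the upper and then the lower bushing on the side of the unfinished birdhouse. Finish while still gripping it and holding it still: upright, its tip showing about a centimetre or two below the lower bushing but clear of the table, the cross lug clear above the upper bushing, so that only the gripper carries it and it is not wedged. Leave the other things on the table where they are.

Things in the scene. Friction and masses are not known exactly. Their poses are not given: they have to be found in the camera images.
- pin_handle (a point): Centre of the black bar handle atop the steel alignment pin: grip here. Bar 38 mm long (pin's x) x 12 mm thick (y) x 28 mm high (z). The pin's tip is 166 mm below, the underside of its cross lug 46 mm below this point. The pin starts upright, parked in the block with its tip 12 mm above the table.
- pin_tip (a point): Lower end of the pin's shaft, on its axis. The shaft is 10 mm in diameter; its last 8 mm taper to 5 mm. z points up along the shaft, x along the handle bar.
- pin_lug (a point): Point on the pin's axis at the underside of its cross lug, 120 mm above the tip. The lug is a steel bar 26 mm long, parallel to the handle bar, 7 mm wide, 7 mm high.
- pin: The whole loose pin: origin at the tip, z up the shaft, x along handle bar and lug; 180 mm long, 110 to 200 g. At the start the lug is locked under the block's top plate, the handle 57 to 123 degrees off the slot's line. It turns freely either way without a stop; a half turn round is the same.
- slot (a point): Centre of the slot in the steel top of the grey parking block (fixed), at the top face, 147 mm high. Slot 34 mm along x, 14 mm wide, 6 mm deep; block top 76 x 56 mm, long side along x, foot 110 x 80 mm. The lug passes only with the handle bar within 0.2 rad of x; the parked lug has 2 mm of play in height. The shaft's hole is 14 mm; lifting the pin 135 mm frees its tip.
- bushing_upper (a point): Centre of the top mouth of the upper aluminium bushing, 122 mm above the table. Vertical 14 mm bore, 2 mm chamfer, block 36 x 36 x 12 mm. y points to the birdhouse wall, 22 mm from the bore's axis. The fixed birdhouse is 120 (x) x 110 (y) mm, brown board, roofless, walls 125 mm and gable tips 162 mm high.
- bushing_lower (a point): Centre of the underside of the lower bushing, 50 mm above the table, exactly below the upper one; same bore and block size (it spans 50 to 62 mm above the table, the upper one 110 to 122 mm). Free space below it down to the table.
- panels_small_mid (a point): Bystander: stack of brown panels, 100 x 55 x 37 mm, centre.
- panels_big_mid (a point): Bystander: larger stack of brown panels, 90 x 130 x 65 mm, centre.
- glue_a_mid (a point): Bystander: white glue bottle, 36 mm across, 105 mm high, about its mid-height.
- glue_b_mid (a point): Bystander: white glue bottle, 36 mm across, 95 mm high, about its mid-height.
- tub_mid (a point): Bystander: black open tub, 100 mm across, 70 mm high, centre.
- flask_mid (a point): Bystander: dark flask, 66 mm across, 210 mm high, centre.
- brush_mid (a point): Bystander: a glue brush lying on the table, its middle.
Not all that is in view belongs to the job. There is more than one size of the part that bears slot; the job needs the smallest. What is shaped like the part that bears bushing_upper but red is not meant.

How it is judged:
On the way, in this order (a step that is already met when the one before it is completed fails the run):
1. the pin, still in the block, is turned until its lug lines up with the slot (angle between the x axis of pin and the x axis of slot, either way round below 0.35 rad and z of pin_lug in the frame of slot below 0 m and horizontal distance between pin_lug and slot below 0.008 m), for 0.05 s.
2. the pin is lifted right out of the block (z of pin_tip in the frame of slot above 0.002 m and contact force between the fingers and pin above 1 N), for 0.05 s.
3. the pin's tip is in the upper bushing and not yet in the lower one (z of pin_tip in the frame of bushing_upper below -0.004 m and z of pin_tip in the frame of bushing_lower above 0.012 m and horizontal distance between pin_tip and bushing_upper below 0.007 m and contact force between the fingers and pin above 1 N), for 0.05 s.
At the end, for the whole second after the job is handed in: The gripper holds the pin (over 1 N), at rest, within 0.12 rad of upright and 7 mm of both bushing centres; tip at least 5 mm below the lower bushing and 4 mm above the table, lug at least 4 mm above the upper bushing; under 15 N between pin and birdhouse (z of pin_tip in the frame of bushing_lower below -0.005 m and height (world z) of pin_tip above 0.004 m and z of pin_lug in the frame of bushing_upper above 0.004 m and horizontal distance between pin_tip and bushing_lower below 0.007 m and horizontal distance between pin_lug and bushing_upper below 0.007 m and angle between pin's own z axis and vertical below 0.12 rad and contact force between the fingers and pin above 1 N and contact force between pin and house below 15 N and linear speed of pin below 0.02 m/s); the arm keeps its last pose, push and grip.
It fails at once if a bystander was moved more than 30 mm (distance of any of panels_small_mid, panels_big_mid, glue_a_mid, glue_b_mid, tub_mid, flask_mid, brush_mid from where it was at the start of the episode above 0.03 m).
It also fails if it takes over 51 s, if anything falls off the work surface, if the arm or the gripper's body presses on something with over 40 N, if the wrist force passes 120 N, or if a joint passes its speed limit or range.

## Working session

There is one attempt and no reset: what is moved stays moved. The work goes in short steps, Python scripts to look and compute and a shell command to move; the robot and the scene stay as the last step left them, time stands still between calls to the robot, and variables do not carry over. Pictures are saved under pics/ and viewed, at most 10 in all, crops included, and the job is handed in when it is done.

```bash
mkdir -p pics; cat > h.py <<'E'
import numpy as np, cv2
from station import arm
from scipy.spatial.transform import Rotation as R
def cam(n):
    c=arm.get_calibration(n)
    if 'cam_to_world' in c: T=np.array(c['cam_to_world'])
    else:
        s=arm.get_state(); B=np.eye(4); B[:3,:3]=R.from_euler('xyz',s['ee_rot']).as_matrix(); B[:3,3]=s['eef_pos']; T=B@np.array(c['tool_from_camera'])
    return c,T
def ray(n,u,v,ct=None):
    c,T=ct or cam(n); d=T[:3,:3]@np.array([(u-c['cx'])/c['fx'],(v-c['cy'])/c['fy'],1]); return T[:3,3],d/np.linalg.norm(d)
def onz(n,u,v,z,ct=None):
    o,d=ray(n,u,v,ct); return o+d*(z-o[2])/d[2]
def proj(n,p,ct=None):
    c,T=ct or cam(n); q=np.linalg.inv(T)@np.r_[p,1]; return np.array([c['fx']*q[0]/q[2]+c['cx'],c['fy']*q[1]/q[2]+c['cy']])
def snap(n,f):
    im=cv2.cvtColor(arm.grab_frame(n),cv2.COLOR_RGB2BGR); cv2.imwrite(f,im); return im
E
python3 - <<'E'
from h import *
a=snap('scene','pics/s.png'); b=snap('top','pics/t.png')
s=arm.get_state(); print(s)
for n in('scene','top','wrist'): print(n,arm.get_calibration(n))
cv2.imwrite('pics/t2.png',cv2.resize(b,(800,600),interpolation=cv2.INTER_CUBIC))
cv2.imwrite('pics/s2.png',cv2.resize(a,(800,600),interpolation=cv2.INTER_CUBIC))
E
```

```text
{'t': 0.1, 'q': array([ 1.48908811e+00,  3.59348327e-01,  1.11358237e-02, -2.82633250e-04,
       -1.22408391e+00, -2.88075691e-01]), 'qd': array([-5.63216220e-05, -2.10963758e-03,  2.48587189e-03,  1.23491993e-03,
        5.00941135e-04,  1.60262903e-03]), 'joint_efforts': array([-1.46951788e-03, -5.84164882e+01,  2.93749970e+01,  7.01539859e+00,
        1.01619749e-02, -4.20759534e-05]), 'eef_pos': array([0.24384614, 0.62894855, 0.22569327]), 'ee_rot': array([ 3.14007889e+00, -1.71465616e-04, -3.69880020e-01]), 'force': array([ 0.06012571,  0.74834634, -0.22910951]), 'moment': array([ 0.02873285,  0.014734  , -0.0025455 ]), 'gripper_force': 0.0, 'width': 0.08748867193704876}
scene {'fx': 409.3813242501487, 'fy': 409.3813242501487, 'cx': 258.9066300803103, 'cy': 187.73631315060666, 'cam_to_world': array([[-0.05181253,  0.55533766, -0.83000936,  1.51554704],
       [ 0.99845659,  0.04544929, -0.03191875, -0.01298416],
       [ 0.01999765, -0.83038211, -0.55683539,  0.83913668],
       [ 0.        ,  0.        ,  0.        ,  1.        ]])}
top {'fx': 410.4186291632667, 'fy': 410.4186291632667, 'cx': 260.07167610028927, 'cy': 190.9362939308347, 'cam_to_world': array([[-0.02870141, -0.98744333,  0.15534446,  0.25214694],
       [-0.99944755,  0.03095411,  0.01210133, -0.05291092],
       [-0.01675793, -0.15491132, -0.98778624,  1.73705326],
       [ 0.        ,  0.        ,  0.        ,  1.        ]])}
wrist {'fx': 315.9587256536443, 'fy': 315.9587256536443, 'cx': 253.87112893743824, 'cy': 193.002426896466, 'tool_from_camera': array([[ 1.03248533e-03, -9.66571125e-01, -2.56396558e-01,
         6.92257943e-02],
       [ 9.99999395e-01,  1.09556728e-03, -1.03195556e-04,
        -9.13673135e-04],
       [ 3.80645524e-04, -2.56396297e-01,  9.66571671e-01,
        -1.56631917e-01],
       [ 0.00000000e+00,  0.00000000e+00,  0.00000000e+00,
         1.00000000e+00]])}
```

View pics/t2.png

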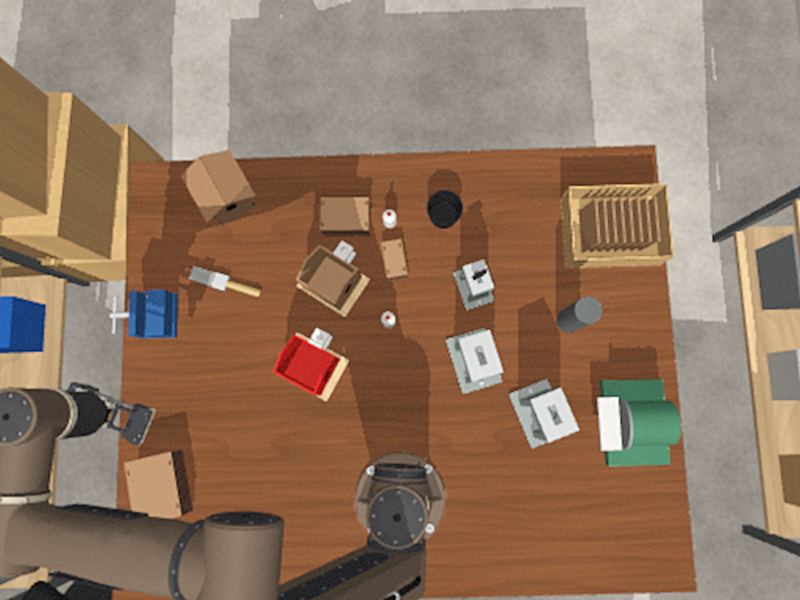

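View pics/s2.png

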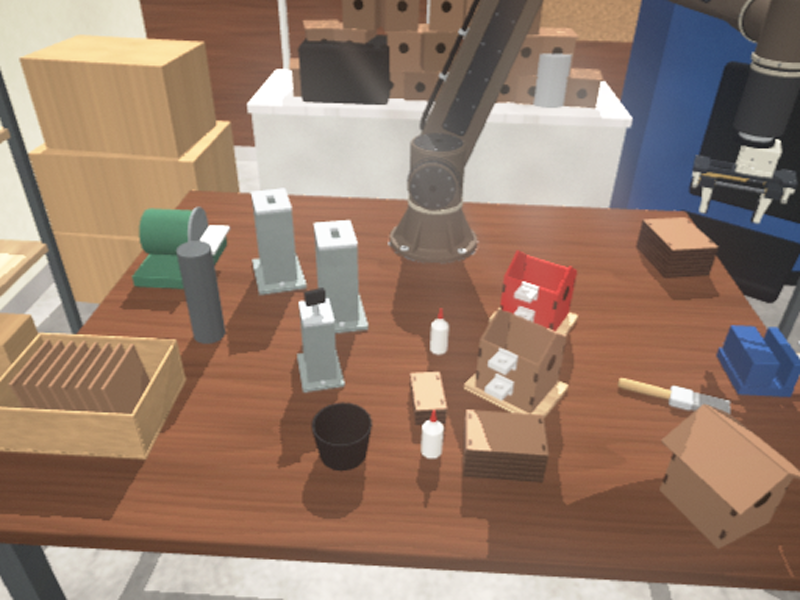

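The overhead picture shows three grey blocks at (477,282), (475,360) and (543,412). The first is the smallest and holds the black-handled pin. There are three house shapes: brown roofless at (335,278), red at (312,362) and a roofed one at (218,185). I choose the block at (477,282) and the brown roofless house, whose bushings are at (345,250), and check both in a close crop.

```bash
python3 - <<'E'
from h import *
a=cv2.imread('pics/s.png'); b=cv2.imread('pics/t.png')
def crop(im,u,v,w,h): return cv2.resize(im[v:v+h,u:u+w],(400,300),interpolation=cv2.INTER_CUBIC)
m=np.vstack([np.hstack([crop(b,280,155,64,48),crop(b,180,145,64,48)]),np.hstack([crop(a,170,170,96,72),crop(a,290,190,96,72)])])
cv2.imwrite('pics/m.png',m)
for z,p in((.178,(306.6,174.7)),(.147,(303,174)),(.122,(220.8,160))): print(z,onz('top',*p,z))
print(onz('scene',202,189.5,.178),onz('scene',321,230,.122))
E
```

```text
0.178 [ 0.55514859 -0.21527208  0.178     ]
0.147 [ 0.56443366 -0.20447664  0.147     ]
0.122 [0.63750631 0.12177249 0.122     ]
[ 0.55245527 -0.21315297  0.178     ] [0.64029201 0.12630486 0.122     ]
```

View pics/m.png

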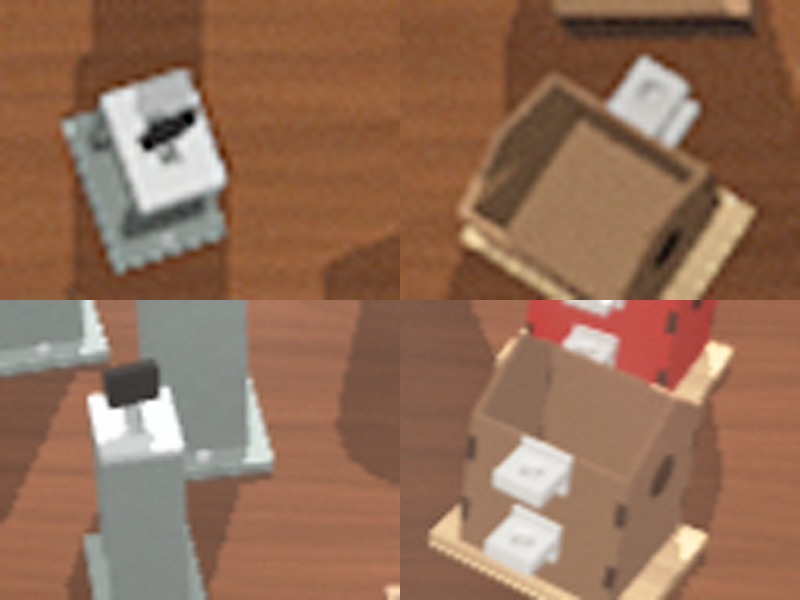

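The crop confirms both choices. The block is the smallest one, with the black handle at about (168,130), lying nearly across the long side. The brown house's bushing is at (650,95). The slot's yaw is about +20° and the handle's about -67°. I'll move above the pin, staying high.

```bash
python3 -m crank '[{"dx":0.01,"dy":-0.03,"dz":0.025,"twist":-5,"grip":1},{"dx":0.02,"dy":-0.06,"dz":0.05,"twist":-10,"grip":1},{"dx":0.03,"dy":-0.09,"dz":0.075,"twist":-15,"grip":1},{"dx":0.045,"dy":-0.125,"dz":0.09,"twist":-20,"grip":1},{"dx":0.06,"dy":-0.16,"dz":0.1,"twist":-25,"grip":1}]' 20
python3 -m crank '[{"dx":0.014,"dy":-0.038,"twist":-4,"grip":1},{"dx":0.028,"dy":-0.076,"twist":-8,"grip":1},{"dx":0.042,"dy":-0.114,"twist":-12,"grip":1},{"dx":0.056,"dy":-0.152,"twist":-16,"grip":1},{"dx":0.07,"dy":-0.19,"twist":-20,"grip":1}]'
python3 -m crank '[{"dx":0.014,"dy":-0.038,"grip":1},{"dx":0.028,"dy":-0.076,"grip":1},{"dx":0.042,"dy":-0.114,"grip":1},{"dx":0.056,"dy":-0.152,"grip":1},{"dx":0.07,"dy":-0.19,"grip":1}]'
python3 -m crank '[{"dx":0.014,"dy":-0.038,"grip":1},{"dx":0.028,"dy":-0.076,"grip":1},{"dx":0.042,"dy":-0.114,"grip":1},{"dx":0.056,"dy":-0.152,"grip":1},{"dx":0.07,"dy":-0.19,"grip":1}]'
```

```text
t: 0.52
eef_pos: [0.3044, 0.4684, 0.3283]
ee_rot: [-3.14, 0.001, -0.81]
force: [0.6, -0.3, 1.2]
width: 0.0876
gripper_force: 0.0invalid input at $[0]: expected keys dx, dy, dz, twist, grip
invalid input at $[0]: expected keys dx, dy, dz, twist, grip
invalid input at $[0]: expected keys dx, dy, dz, twist, grip
```

```bash
python3 -m crank '[{"dx":0.014,"dy":-0.038,"dz":0,"twist":-4,"grip":1},{"dx":0.028,"dy":-0.076,"dz":0,"twist":-8,"grip":1},{"dx":0.042,"dy":-0.114,"dz":0,"twist":-12,"grip":1},{"dx":0.056,"dy":-0.152,"dz":0,"twist":-16,"grip":1},{"dx":0.07,"dy":-0.19,"dz":0,"twist":-20,"grip":1}]'
python3 -m crank '[{"dx":0.014,"dy":-0.038,"dz":0,"twist":0,"grip":1},{"dx":0.028,"dy":-0.076,"dz":0,"twist":0,"grip":1},{"dx":0.042,"dy":-0.114,"dz":0,"twist":0,"grip":1},{"dx":0.056,"dy":-0.152,"dz":0,"twist":0,"grip":1},{"dx":0.07,"dy":-0.19,"dz":0,"twist":0,"grip":1}]'
python3 -m crank '[{"dx":0.014,"dy":-0.038,"dz":0,"twist":0,"grip":1},{"dx":0.028,"dy":-0.076,"dz":0,"twist":0,"grip":1},{"dx":0.042,"dy":-0.114,"dz":0,"twist":0,"grip":1},{"dx":0.056,"dy":-0.152,"dz":0,"twist":0,"grip":1},{"dx":0.07,"dy":-0.19,"dz":0,"twist":0,"grip":1}]'
python3 -m crank '[{"dx":0.01,"dy":-0.03,"dz":0,"twist":0,"grip":1},{"dx":0.02,"dy":-0.06,"dz":0,"twist":0,"grip":1},{"dx":0.03,"dy":-0.09,"dz":0,"twist":0,"grip":1},{"dx":0.037,"dy":-0.108,"dz":0,"twist":0,"grip":1},{"dx":0.037,"dy":-0.108,"dz":0,"twist":0,"grip":1}]'
python3 - <<'E'
from h import *
ct=cam('wrist'); im=snap('wrist','pics/w1.png')
print(arm.get_state()['eef_pos'],arm.get_state()['ee_rot'],arm.get_state()['q'])
print(proj('wrist',[.553,-.214,.178],ct))
E
```

```text
t: 0.93
eef_pos: [0.3739, 0.2773, 0.3265]
ee_rot: [-3.142, 0.0, -1.158]
force: [1.7, 0.3, 0.2]
width: 0.0876
gripper_force: 0.0
t: 1.35
eef_pos: [0.4438, 0.0873, 0.3267]
ee_rot: [-3.141, 0.0, -1.155]
force: [1.1, -0.0, -0.6]
width: 0.0879
gripper_force: 0.0
t: 1.77
eef_pos: [0.514, -0.1028, 0.3265]
ee_rot: [-3.141, 0.0, -1.155]
force: [1.3, 1.4, 1.0]
width: 0.0879
gripper_force: 0.0
t: 2.18
eef_pos: [0.5514, -0.2117, 0.325]
ee_rot: [3.139, 0.001, -1.158]
force: [0.3, 0.8, -0.2]
width: 0.0877
gripper_force: 0.0
[ 0.55091395 -0.21032325  0.32517586] [ 3.13954849e+00  1.13798445e-03 -1.15815119e+00] [-3.35138375e-02  1.72746162e-01 -1.86763837e-02 -1.47144111e-04
 -1.38170889e+00  4.46187960e-01]
[253.88146594 178.24751289]
```

View pics/w1.png

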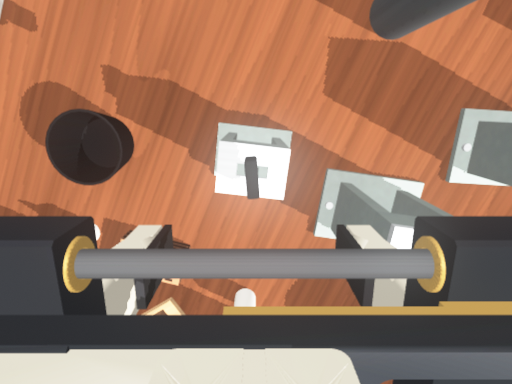

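The wrist view shows the block top at about (252,165) and the black handle from (250,157) to (253,198). Next I measure the pin axis, the handle yaw, the slot and the height of the neighbouring block.

```bash
python3 - <<'E'
from h import *
ct=cam('wrist'); im=cv2.imread('pics/w1.png'); g=im.max(2)
def pts(m,z): 
    ys,xs=np.nonzero(m); return np.array([onz('wrist',x,y,z,ct)[:2] for x,y in zip(xs,ys)])
m=np.zeros_like(g); m[140:210,225:280]=255
d=cv2.bitwise_and(m,((g<75)*255).astype(np.uint8))
n,l,st,c=cv2.connectedComponentsWithStats(d); k=1+st[1:,4].argmax(); print('dark',st[k],c[k])
P=pts(l==k,.192)
mu=P.mean(0); w,V=np.linalg.eigh(np.cov(P.T)); v=V[:,1]; yaw=np.arctan2(v[1],v[0]); t=(P-mu)@v
print('handle',mu,np.degrees(yaw),t.min(),t.max(), (mu+v*t.min()),(mu+v*t.max()), 'w',np.ptp((P-mu)@V[:,0]))
hsv=cv2.cvtColor(im,cv2.COLOR_BGR2HSV)
m=np.zeros_like(g); m[120:210,200:310]=255
wmask=((hsv[...,1]<40)&(hsv[...,2]>205)&(m>0))
wmask=wmask|(l==k); wm=cv2.morphologyEx(wmask.astype(np.uint8),cv2.MORPH_CLOSE,np.ones((5,5)))
n,l2,st,c=cv2.connectedComponentsWithStats(wm); k2=1+st[1:,4].argmax(); print('white',st[k2])
Q=pts(l2==k2,.147).astype(np.float32); r=cv2.minAreaRect(Q*1000); print(r, cv2.boxPoints(r))
# neighbour height
o1,d1=ray('top',308,228.5); o2,d2=ray('scene',215,151)
s=np.linalg.lstsq(np.c_[d1,-d2],o2-o1,rcond=None)[0]; print('block2',o1+d1*s[0],o2+d2*s[1])
vis=im.copy(); vis[l==k]=(0,255,0); e=(l2==k2)&(cv2.erode((l2==k2).astype(np.uint8),np.ones((3,3)))==0); vis[e]=(0,0,255)
cv2.imwrite('pics/v1.png',cv2.resize(vis[110:220,180:330],(750,550),interpolation=cv2.INTER_NEAREST))
E
```

```text
Traceback (most recent call last):
ValueError: attempt to get argmax of an empty sequence
```

```bash
python3 - <<'E'
from h import *
ct=cam('wrist'); im=cv2.imread('pics/w1.png'); g=im.max(2); print(g[150:205:4,238:268:3])
def pts(m,z): 
    ys,xs=np.nonzero(m); return np.array([onz('wrist',x,y,z,ct)[:2] for x,y in zip(xs,ys)])
m=np.zeros_like(g); m[140:200,235:270]=255
d=((g<110)&(m>0)).astype(np.uint8)
n,l,st,c=cv2.connectedComponentsWithStats(d); k=1+st[1:,4].argmax(); print('dark',st[k],c[k])
P=pts(l==k,.192)
mu=P.mean(0); w,V=np.linalg.eigh(np.cov(P.T)); v=V[:,1]; yaw=np.arctan2(v[1],v[0]); t=(P-mu)@v
print('handle',mu,np.degrees(yaw),t.min(),t.max(), (mu+v*t.min()),(mu+v*t.max()), 'w',np.ptp((P-mu)@V[:,0]))
hsv=cv2.cvtColor(im,cv2.COLOR_BGR2HSV)
m=np.zeros_like(g); m[120:210,200:310]=255
wmask=((hsv[...,1]<40)&(hsv[...,2]>205)&(m>0))
wmask=wmask|(l==k); wm=cv2.morphologyEx(wmask.astype(np.uint8),cv2.MORPH_CLOSE,np.ones((5,5)))
n,l2,st,c=cv2.connectedComponentsWithStats(wm); k2=1+st[1:,4].argmax(); print('white',st[k2])
Q=pts(l2==k2,.147).astype(np.float32); r=cv2.minAreaRect(Q*1000); print(r, cv2.boxPoints(r))
o1,d1=ray('top',308,228.5); o2,d2=ray('scene',215,151)
s=np.linalg.lstsq(np.c_[d1,-d2],o2-o1,rcond=None)[0]; print('block2',o1+d1*s[0],o2+d2*s[1])
vis=im.copy(); vis[l==k]=(0,255,0); e=(l2==k2)&(cv2.erode((l2==k2).astype(np.uint8),np.ones((3,3)))==0); vis[e]=(0,0,255)
cv2.imwrite('pics/v1.png',cv2.resize(vis[110:220,180:330],(750,550),interpolation=cv2.INTER_NEAREST))
E
```

```text
[[249 255 255 255 255 255 255 255 255 255]
 [255 255 255 255 255 255 255 255 255 255]
 [250 255 253 107 108 109 196 255 255 255]
 [247 248 193 117 119 121 148 255 255 255]
 [221 220 169 119 120 122 120 229 243 251]
 [221 220 183 120 121 122 123 220 224 223]
 [216 218 211 119 122 122 123 223 224 224]
 [254 255 255 119 122 123 123 253 249 239]
 [255 255 255 117 121 122 122 255 255 255]
 [255 255 255 114 120 121 122 254 255 255]
 [255 255 255 130 120 119 120 253 255 255]
 [254 255 255 167 117 117 119 251 255 255]
 [217 214 224 188 128 139 158 213 230 238]
 [213 220 221 220 224 216 218 225 221 220]]
dark [246 157   9   4  22] [249.72727273 158.22727273]
handle [ 0.56489582 -0.23097597] -142.94485250440394 -0.0037319975035412286 0.004095792213349984 [ 0.56787416 -0.22872713] [ 0.56162715 -0.23344402] w 0.0020640631649607886
white [ 214  123   78   77 4284]
((558.723388671875, -221.1642303466797), (78.85926055908203, 74.65911102294922), 17.01639747619629) [[ 510.09564 -197.00783]
 [ 531.9443  -268.39844]
 [ 607.35114 -245.32063]
 [ 585.5025  -173.93002]]
block2 [ 0.34698412 -0.20956575  0.19186879] [ 0.34643851 -0.20431665  0.19130313]
```

View pics/v1.png

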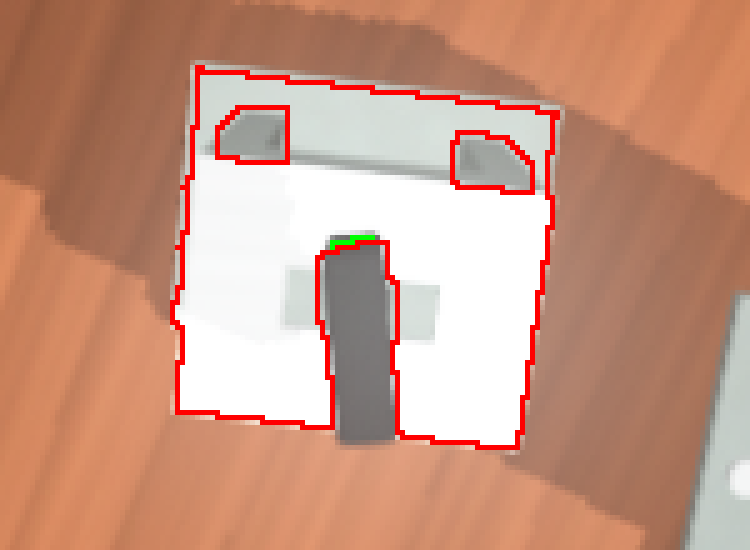

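The crop shows the block top with corners near (193,155), (552,190), (519,448) and (178,410), the slot crossing at (361,305), and the handle from (352,245) to (366,440).

```bash
python3 - <<'E'
from h import *
ct=cam('wrist'); im=cv2.imread('pics/w1.png'); g=im.max(2)
d=np.zeros_like(g); d[156:200,240:262]=(g[156:200,240:262]<165)
ys,xs=np.nonzero(d)
P=np.array([onz('wrist',x,y,.192,ct)[:2] for x,y in zip(xs,ys)])
r=cv2.minAreaRect((P*1000).astype(np.float32)); print(r)
mu=P.mean(0); w,V=np.linalg.eigh(np.cov(P.T)); v=V[:,1]; v=v*np.sign(v[0]); print('handle',mu,np.degrees(np.arctan2(v[1],v[0])),np.ptp((P-mu)@v),'far end',mu+v*((P-mu)@v).min(),'c',mu+v*(((P-mu)@v).min()+.019))
W=lambda a,b:onz('wrist',a/5+180-.4,b/5+110-.4,.147,ct)[:2]
C=[W(*p) for p in((193,155),(552,190),(519,448),(178,410))]
ang=lambda a,b:np.degrees(np.arctan2(*(b-a)[::-1]))
print('centre',np.mean(C,0),[(ang(C[i],C[(i+1)%4]),np.linalg.norm(C[i]-C[(i+1)%4])) for i in range(4)])
S=[W(*p) for p in((286,268),(440,284),(436,341),(282,327))]
print('slot',np.mean(S,0),[(ang(S[i],S[(i+1)%4]),np.linalg.norm(S[i]-S[(i+1)%4])) for i in range(4)])
print(arm.get_state()['eef_pos'])
E
```

```text
((556.1491088867188, -214.6396942138672), (11.528425216674805, 39.67707061767578), 26.672142028808594)
handle [ 0.55616338 -0.21498335] -62.227641223526376 0.03980862632758507 far end [ 0.54674604 -0.19710087] c [ 0.55559928 -0.21391218]
centre [ 0.55537266 -0.21342025] [(np.float64(-161.84692976011146), np.float64(0.07596043579038624)), (np.float64(108.05334252919351), np.float64(0.056972996676577625)), (np.float64(17.070046200581636), np.float64(0.07539275387641639)), (np.float64(-71.34979146417112), np.float64(0.05554998714934124))]
slot [ 0.55517696 -0.21311949] [(np.float64(-162.3177185214431), np.float64(0.03316142804992821)), (np.float64(110.37422482323859), np.float64(0.012512986557358224)), (np.float64(18.37147714024053), np.float64(0.03343949740405101)), (np.float64(-70.9322272404167), np.float64(0.012905176339438539))]
[ 0.55091395 -0.21032325  0.32517586]
```

```bash
python3 -m crank '[{"dx":0.0045,"dy":-0.004,"dz":-0.03,"twist":3.5,"grip":1},{"dx":0.0045,"dy":-0.004,"dz":-0.065,"twist":3.5,"grip":0.5},{"dx":0.0045,"dy":-0.004,"dz":-0.1,"twist":3.5,"grip":0.3},{"dx":0.0045,"dy":-0.004,"dz":-0.135,"twist":3.5,"grip":0.3},{"dx":0.0045,"dy":-0.004,"dz":-0.165,"twist":3.5,"grip":0.3}]'
python3 -m crank '[{"dx":0,"dy":0,"dz":0,"twist":0,"grip":0.3},{"dx":0,"dy":0,"dz":0,"twist":0,"grip":-0.2},{"dx":0,"dy":0,"dz":0,"twist":0,"grip":-1},{"dx":0,"dy":0,"dz":0,"twist":0,"grip":-1},{"dx":0,"dy":0,"dz":0,"twist":0,"grip":-1}]' 30
python3 -m crank '[{"dx":0,"dy":0,"dz":0,"twist":0,"grip":-1},{"dx":0,"dy":0,"dz":0,"twist":0,"grip":-1},{"dx":0,"dy":0,"dz":0,"twist":0,"grip":-1},{"dx":0,"dy":0,"dz":0,"twist":0,"grip":-1},{"dx":0,"dy":0,"dz":0,"twist":0,"grip":-1}]' 30
```

```text
t: 2.65
eef_pos: [0.5543, -0.2116, 0.1595]
ee_rot: [3.141, 0.001, -1.094]
force: [0.1, -0.8, -0.1]
width: 0.0667
gripper_force: 0.0
t: 3.07
eef_pos: [0.5567, -0.2126, 0.1639]
ee_rot: [-3.138, -0.002, -1.094]
force: [0.1, 0.3, -0.2]
width: 0.0358
gripper_force: 0.0
t: 3.48
eef_pos: [0.5555, -0.2128, 0.1619]
ee_rot: [-3.142, -0.0, -1.094]
force: [-1.0, 0.8, 2.3]
width: 0.0121
gripper_force: 30.0
```

```bash
for i in 1 2; do python3 -m crank '[{"dx":0,"dy":0,"dz":0,"twist":6,"grip":-1},{"dx":0,"dy":0,"dz":0,"twist":12,"grip":-1},{"dx":0,"dy":0,"dz":0,"twist":18,"grip":-1},{"dx":0,"dy":0,"dz":0,"twist":24,"grip":-1},{"dx":0,"dy":0,"dz":0,"twist":30,"grip":-1}]' 30; done
python3 -m crank '[{"dx":0,"dy":0,"dz":0,"twist":6,"grip":-1},{"dx":0,"dy":0,"dz":0,"twist":12,"grip":-1},{"dx":0,"dy":0,"dz":0,"twist":18,"grip":-1},{"dx":0,"dy":0,"dz":0,"twist":21,"grip":-1},{"dx":0,"dy":0,"dz":0,"twist":21,"grip":-1}]' 30
python3 - <<'E'
from h import *
s=arm.get_state(); ct=cam('wrist'); im=snap('wrist','pics/w2.png')
print(s['ee_rot'],s['q'],s['force'],s['moment'])
u,v=map(int,proj('wrist',[.5555,-.2135,.147],ct)); print(u,v)
x0,y0=max(u-75,0),max(min(v-55,384-110),0)
cv2.imwrite('pics/v2.png',cv2.resize(im[y0:y0+110,x0:x0+150],(750,550),interpolation=cv2.INTER_CUBIC)); print(x0,y0)
E
```

```text
t: 3.9
eef_pos: [0.5552, -0.2132, 0.1619]
ee_rot: [3.141, -0.0, -0.565]
force: [-1.8, -2.3, 3.0]
width: 0.0122
gripper_force: 30.0
t: 4.32
eef_pos: [0.5548, -0.2138, 0.1619]
ee_rot: [3.14, 0.001, -0.042]
force: [-3.2, -6.0, 2.6]
width: 0.0117
gripper_force: 30.0
t: 4.73
eef_pos: [0.5549, -0.2144, 0.162]
ee_rot: [3.14, 0.002, 0.323]
force: [-2.1, -7.7, 1.6]
width: 0.0119
gripper_force: 30.0
[3.13973302e+00 1.85476453e-03 3.23113063e-01] [-0.03878679  0.27775307 -0.26085643  0.00278921 -1.03326476  1.93126849] [-2.14794918 -7.72602398  1.56904479] [-2.91544111  0.76106643  0.02733565]
253 231
178 176
```

View pics/v2.png

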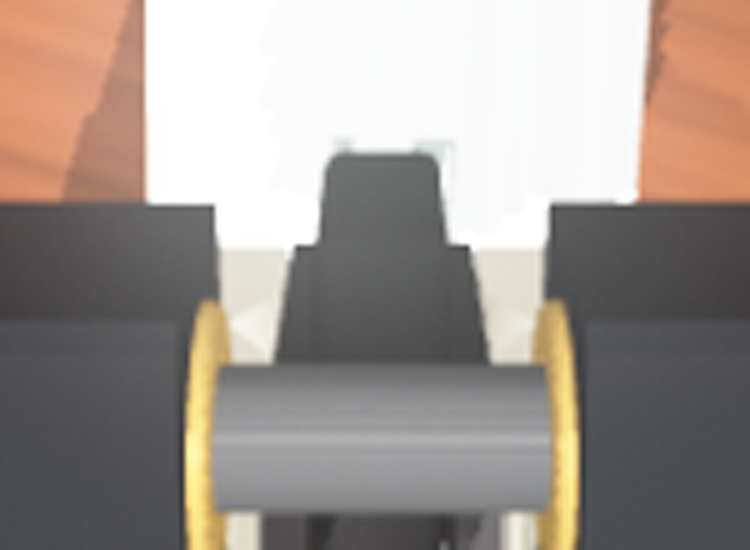

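The picture shows the handle held square and in line with the slot, so steps toward lifting can start. The side force is -7.7 N in y, so I ease it toward -y and then lift.

```bash
python3 -m crank '[{"dx":0,"dy":-0.001,"dz":0,"twist":0,"grip":-1},{"dx":0,"dy":-0.002,"dz":0,"twist":0,"grip":-1},{"dx":0,"dy":-0.002,"dz":0.002,"twist":0,"grip":-1},{"dx":0,"dy":-0.002,"dz":0.004,"twist":0,"grip":-1},{"dx":0,"dy":-0.002,"dz":0.006,"twist":0,"grip":-1}]'
python3 -m crank '[{"dx":0,"dy":0,"dz":0.003,"twist":0,"grip":-1},{"dx":0,"dy":0,"dz":0.006,"twist":0,"grip":-1},{"dx":0,"dy":0,"dz":0.009,"twist":0,"grip":-1},{"dx":0,"dy":0,"dz":0.012,"twist":0,"grip":-1},{"dx":0,"dy":0,"dz":0.015,"twist":0,"grip":-1}]'
```

```text
t: 5.2
eef_pos: [0.5548, -0.2146, 0.167]
ee_rot: [-3.141, 0.002, 0.319]
force: [-2.5, -2.5, -2.9]
width: 0.0119
gripper_force: 30.0
t: 5.62
eef_pos: [0.5551, -0.2147, 0.1827]
ee_rot: [-3.141, 0.001, 0.32]
force: [-2.9, -2.6, -3.5]
width: 0.0121
gripper_force: 30.0
```

```bash
python3 -m crank '[{"dx":0,"dy":0,"dz":0.012,"twist":0,"grip":-1},{"dx":0,"dy":0,"dz":0.024,"twist":0,"grip":-1},{"dx":0,"dy":0,"dz":0.036,"twist":0,"grip":-1},{"dx":0,"dy":0,"dz":0.048,"twist":0,"grip":-1},{"dx":0,"dy":0,"dz":0.06,"twist":0,"grip":-1}]'
python3 -m crank '[{"dx":0,"dy":0,"dz":0.018,"twist":0,"grip":-1},{"dx":0,"dy":0,"dz":0.036,"twist":0,"grip":-1},{"dx":0,"dy":0,"dz":0.054,"twist":0,"grip":-1},{"dx":0,"dy":0,"dz":0.072,"twist":0,"grip":-1},{"dx":0,"dy":0,"dz":0.09,"twist":0,"grip":-1}]'
```

```text
t: 6.03
eef_pos: [0.5553, -0.2145, 0.2434]
ee_rot: [-3.141, 0.0, 0.32]
force: [-2.5, -2.3, -3.2]
width: 0.0118
gripper_force: 30.0
t: 6.45
eef_pos: [0.5565, -0.2142, 0.3345]
ee_rot: [3.141, -0.003, 0.32]
force: [0.2, 0.3, -1.1]
width: 0.0114
gripper_force: 30.0
```

```bash
python3 -m crank '[{"dx":0.002,"dy":0.03,"dz":0,"twist":0,"grip":-1},{"dx":0.005,"dy":0.065,"dz":0,"twist":0,"grip":-1},{"dx":0.008,"dy":0.1,"dz":0,"twist":0,"grip":-1},{"dx":0.01,"dy":0.135,"dz":0,"twist":0,"grip":-1},{"dx":0.012,"dy":0.165,"dz":0,"twist":0,"grip":-1}]'
python3 -m crank '[{"dx":0.002,"dy":0.03,"dz":0,"twist":0,"grip":-1},{"dx":0.005,"dy":0.06,"dz":0,"twist":0,"grip":-1},{"dx":0.007,"dy":0.085,"dz":0,"twist":0,"grip":-1},{"dx":0.009,"dy":0.11,"dz":0,"twist":0,"grip":-1},{"dx":0.01,"dy":0.12,"dz":0,"twist":0,"grip":-1}]'
python3 - <<'E'
from h import *
arm.grab_frame('wrist'); arm.grab_frame('wrist')
ct=cam('wrist'); im=snap('wrist','pics/w3.png'); sc=snap('scene','pics/s3.png')
s=arm.get_state(); print(s['eef_pos'],s['ee_rot']); np.save('w3T.npy',ct[1])
u,v=map(int,proj('wrist',[.639,.124,.122],ct)); a,b=map(int,proj('scene',s['eef_pos']-[0,0,.07]))
print(u,v,a,b)
x0,y0=max(u-50,0),max(v-75,0); x1,y1=a-50,b-75; print(x0,y0,x1,y1)
cv2.imwrite('pics/v3.png',np.hstack([cv2.resize(i,(400,600),interpolation=cv2.INTER_CUBIC) for i in (im[y0:y0+150,x0:x0+100],sc[y1:y1+150,x1:x1+100])]))
E
```

```text
t: 6.87
eef_pos: [0.5683, -0.047, 0.3337]
ee_rot: [-3.141, -0.004, 0.32]
force: [0.7, 0.2, 0.1]
width: 0.0113
gripper_force: 30.0
t: 7.28
eef_pos: [0.5783, 0.074, 0.3333]
ee_rot: [-3.14, -0.003, 0.322]
force: [-0.3, 0.0, -1.9]
width: 0.0117
gripper_force: 30.0
[0.57775485 0.07067346 0.33304181] [-3.14135129e+00 -1.24762761e-03  3.20496754e-01]
228 105 303 173
178 30 253 98
```

View pics/v3.png

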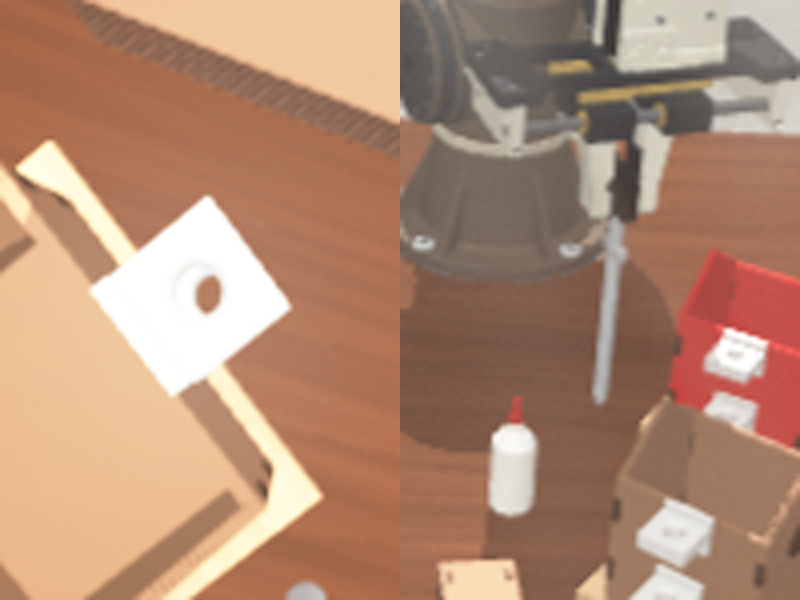

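The left half, the wrist view, shows the bore mouth at about (198,287). The right half, the scene view, shows the pin with its tip at (600,401) and its lug at about (614,250). I check the pin's tilt and locate the bore.

```bash
python3 - <<'E'
from h import *
ct=(arm.get_calibration('wrist'),np.load('w3T.npy'))
f=lambda x,y:onz('wrist',178+x/4-.4,30+y/4-.4,.122,ct)
print('bore',f(198,287)); 
C=[f(*p)[:2] for p in((208,195),(291,307),(175,396),(92,290))]; print(C)
for i in range(4): d=C[(i+1)%4]-C[i]; print(np.degrees(np.arctan2(d[1],d[0])),np.linalg.norm(d))
s=arm.get_state(); p=s['eef_pos']; print(p)
h=p+[0,0,.017]   # handle centre est (TCP .161 when handle .178)
print('exp tip',proj('scene',h-[0,0,.166]),'lug',proj('scene',h-[0,0,.046]),'handle',proj('scene',h))
g=lambda x,y:(253+(x-400)/4-.4,98+y/4-.4)
print('obs tip',g(600,402),'lug~',g(614,248),'bore scene',g(676,531),proj('scene',f(198,287)))
# shaft axis in scene image
im=cv2.imread('pics/s3.png'); hsv=cv2.cvtColor(im,cv2.COLOR_BGR2HSV)
for y in range(160,200,3):
    r=hsv[y,290:320,1]<75; xs=np.nonzero(r)[0]; print(y,290+xs.mean() if len(xs) else None,len(xs),end='; ')
E
```

```text
bore [0.64302653 0.12672688 0.122     ]
[array([0.66709222, 0.1313425 ]), array([0.64617088, 0.10036756]), array([0.61236991, 0.12406246]), array([0.63283032, 0.15461724])]
-124.03619114551078 0.037378465501135306
144.96906759657972 0.04127897299356808
56.19252435493573 0.0367725838395311
-34.18898305918941 0.04141968905712982
[0.57775485 0.07067346 0.33304181]
exp tip [301.62837427 197.42443362] lug [305.20218406 160.03310744] handle [306.69297047 144.43561227]
obs tip (302.6, 198.1) lug~ (306.1, 159.6) bore scene (321.6, 230.35) [321.22899976 230.64877591]
160 299.5 20; 163 299.05882352941177 17; 166 299.85714285714283 7; 169 305.0 5; 172 305.0 5; 175 305.0 5; 178 304.5 4; 181 304.0 5; 184 304.0 5; 187 303.5 4; 190 303.0 5; 193 303.0 5; 196 302.5 4; 199 None 0;
```

```bash
python3 -m crank '[{"dx":0.016,"dy":0.014,"dz":0,"twist":0,"grip":-1},{"dx":0.032,"dy":0.028,"dz":0,"twist":0,"grip":-1},{"dx":0.048,"dy":0.042,"dz":0,"twist":0,"grip":-1},{"dx":0.06,"dy":0.051,"dz":0,"twist":0,"grip":-1},{"dx":0.065,"dy":0.055,"dz":0,"twist":0,"grip":-1}]'
python3 -m crank '[{"dx":0,"dy":0,"dz":-0.01,"twist":0,"grip":-1},{"dx":0,"dy":0,"dz":-0.02,"twist":0,"grip":-1},{"dx":0,"dy":0,"dz":-0.03,"twist":0,"grip":-1},{"dx":0,"dy":0,"dz":-0.04,"twist":0,"grip":-1},{"dx":0,"dy":0,"dz":-0.05,"twist":0,"grip":-1}]'
python3 - <<'E'
from h import *
arm.grab_frame('scene')
sc=snap('scene','pics/s4.png'); tp=snap('top','pics/t4.png')
s=arm.get_state(); p=s['eef_pos']; print(p,s['force'])
print('exp tip',proj('scene',p+[0,0,.017-.166]),'bore exp',proj('scene',[.6425,.1264,.122]))
cv2.imwrite('pics/v4.png',np.hstack([cv2.resize(i,(400,600),interpolation=cv2.INTER_CUBIC) for i in (sc[160:250,292:352],tp[130:190,200:240])]))
E
```

```text
t: 7.9
eef_pos: [0.6439, 0.1253, 0.332]
ee_rot: [-3.142, 0.0, 0.319]
force: [-0.1, -0.1, -2.1]
width: 0.0118
gripper_force: 30.0
t: 8.32
eef_pos: [0.6418, 0.1247, 0.2815]
ee_rot: [-3.142, 0.0, 0.319]
force: [-0.3, 0.6, -1.6]
width: 0.0116
gripper_force: 30.0
[0.64178428 0.12490525 0.2815752 ] [ 0.64209859  0.90127515 -0.91873634]
exp tip [320.93054666 227.3234343 ] bore exp [321.09471677 230.51926684]
```

View pics/v4.png

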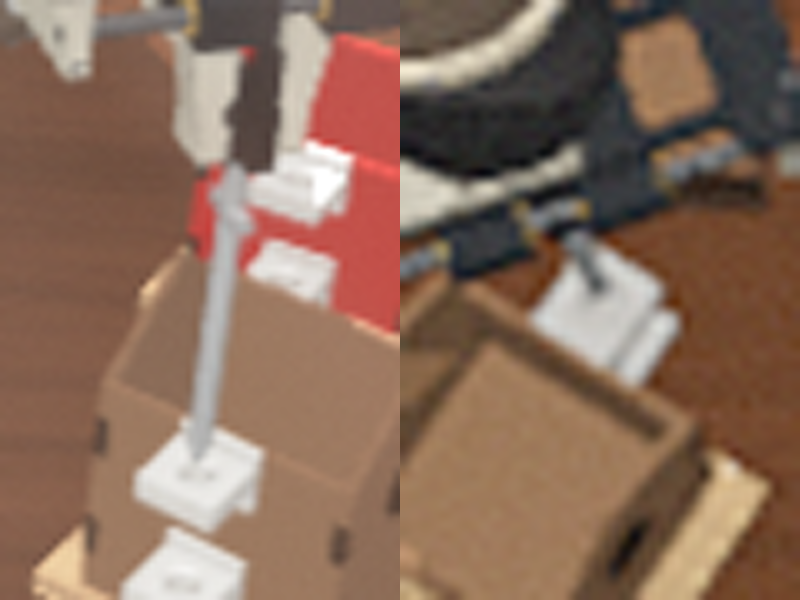

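The scene view shows the tip at (200,458), right over the bore mouth at (200,472). The overhead view shows the pin pointing into the hole at (600,290). I lower it while watching the force.

```bash
for i in 1 2; do python3 -m crank '[{"dx":0,"dy":0,"dz":-0.003,"twist":0,"grip":-1},{"dx":0,"dy":0,"dz":-0.006,"twist":0,"grip":-1},{"dx":0,"dy":0,"dz":-0.009,"twist":0,"grip":-1},{"dx":0,"dy":0,"dz":-0.012,"twist":0,"grip":-1},{"dx":0,"dy":0,"dz":-0.015,"twist":0,"grip":-1}]'; done
```

```text
t: 8.88
eef_pos: [0.6425, 0.1254, 0.2674]
ee_rot: [-3.142, -0.0, 0.32]
force: [-0.7, -0.3, -1.4]
width: 0.0119
gripper_force: 30.0
t: 9.3
eef_pos: [0.6421, 0.1253, 0.2521]
ee_rot: [-3.142, 0.001, 0.32]
force: [-3.1, 0.4, 0.8]
width: 0.0119
gripper_force: 30.0
```

```bash
for i in 1 2; do python3 -m crank '[{"dx":-0.0005,"dy":0,"dz":-0.003,"twist":0,"grip":-1},{"dx":-0.001,"dy":0,"dz":-0.006,"twist":0,"grip":-1},{"dx":-0.001,"dy":0,"dz":-0.009,"twist":0,"grip":-1},{"dx":-0.001,"dy":0,"dz":-0.012,"twist":0,"grip":-1},{"dx":-0.001,"dy":0,"dz":-0.015,"twist":0,"grip":-1}]'; done
python3 -c "
from h import *
arm.grab_frame('scene');s=arm.get_state();print(s['eef_pos'],s['force'],s['moment'])"
```

```text
t: 9.72
eef_pos: [0.6416, 0.1254, 0.2373]
ee_rot: [3.142, -0.0, 0.32]
force: [-1.4, 0.1, -0.8]
width: 0.0115
gripper_force: 30.0
t: 10.13
eef_pos: [0.6407, 0.1254, 0.2223]
ee_rot: [3.142, -0.0, 0.32]
force: [0.5, 0.4, -2.0]
width: 0.0119
gripper_force: 30.0
[0.64032619 0.12533012 0.22157237] [-0.26976554  0.87520284 -2.58623435] [-0.11453448  0.05358506 -0.01378033]
```

```bash
python3 -m crank '[{"dx":0,"dy":0,"dz":-0.004,"twist":0,"grip":-1},{"dx":0,"dy":0,"dz":-0.008,"twist":0,"grip":-1},{"dx":0,"dy":0,"dz":-0.012,"twist":0,"grip":-1},{"dx":0,"dy":0,"dz":-0.016,"twist":0,"grip":-1},{"dx":0,"dy":0,"dz":-0.02,"twist":0,"grip":-1}]'
python3 -m crank '[{"dx":0,"dy":0,"dz":-0.004,"twist":0,"grip":-1},{"dx":0,"dy":0,"dz":-0.008,"twist":0,"grip":-1},{"dx":0,"dy":0,"dz":-0.012,"twist":0,"grip":-1},{"dx":0,"dy":0,"dz":-0.016,"twist":0,"grip":-1},{"dx":0,"dy":0,"dz":-0.018,"twist":0,"grip":-1}]'
python3 - <<'E'
from h import *
arm.grab_frame('scene'); sc=snap('scene','pics/s5.png'); s=arm.get_state(); print(s['eef_pos'],s['force'],s['moment'],s['qd'])
cv2.imwrite('pics/v5.png',cv2.resize(sc[180:280,280:360],(640,600),interpolation=cv2.INTER_CUBIC))
print(proj('scene',s['eef_pos']-[0,0,.149]))
E
```

```text
t: 10.6
eef_pos: [0.6404, 0.1253, 0.2021]
ee_rot: [-3.142, 0.0, 0.32]
force: [0.3, 0.4, -1.2]
width: 0.012
gripper_force: 30.0
t: 11.02
eef_pos: [0.6402, 0.1253, 0.1838]
ee_rot: [-3.142, 0.001, 0.32]
force: [-0.1, 0.1, -1.7]
width: 0.0116
gripper_force: 30.0
[0.64025627 0.12524647 0.18400935] [-0.6251754   0.08865894 -0.80153531] [-0.03846715  0.02271241 -0.03523535] [ 0.00292946 -0.00688382  0.00944841  0.00346683 -0.00745514 -0.00063318]
[317.44764654 253.50218628]
```

View pics/v5.png

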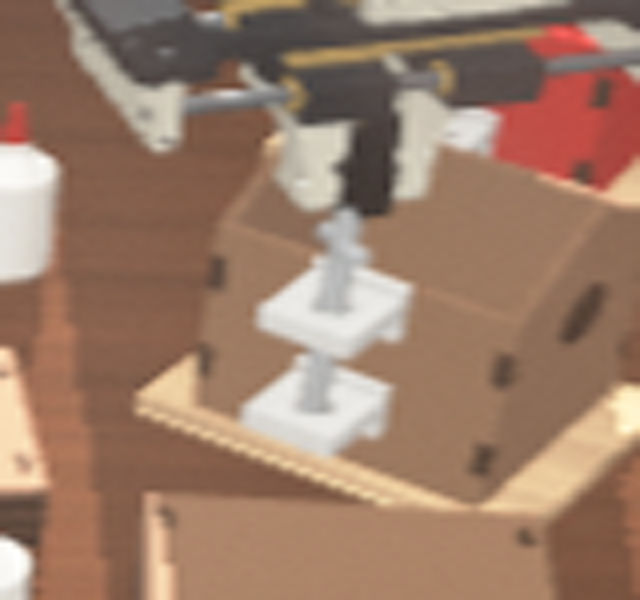

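The pin passes through the upper bushing at (335,305) and the lower one at (318,408). The lug is clear above the upper bushing and the side forces are near zero, so I hand the job in.

```bash
python3 -c "
from station import arm
print(arm.job_done())"
```

```text
the job is handed in; nothing more can be done
None
```

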